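# Lay the standing printing block down against the stop

## Robot

A 7-joint arm with a two-finger parallel gripper is mounted at the origin on the work surface. World frame = base frame: x ahead of the robot, y to its left, z up, the work surface at z = 0. Lengths are in m, angles in rad, forces in N, time in s.
With the tool pointing down it reaches from about 0.4 to 0.875 m from the base axis. Payload 6.5 kg.
Tool frame: the origin (TCP) lies midway between the tips of the shut fingers; the grasp point (between the pads) lies r.pinch_z behind it (r.pinch_z is the distance from the TCP to the grasp point, in m); z points along the fingers, y is the line along which they close (so a half turn about z gives the same grasp; the last joint's range is limited). The gripper opens to 85 mm and grips with 20 to 120 N. Pads are 22 mm wide; open, the fingers measure 114 mm over their backs; the gripper's body (76 mm by 85 mm) begins 54 mm behind the grasp point. The pads swing forward as they close: fully open they stand 13 mm farther back than shut.
Start: joints at [1.28, 0.536, -0.004, 1.538, 0.003, 1.067, -0.071], TCP at [0.145, -0.634, 0.231] pointing down, gripper open.
Joint ranges: [-2.7, 2.7], [-0.37, 2.16], [-1.27, 1.26], [0.24, 2.4], [-1.31, 4.45], [0.19, 1.91], [-2.76, 2.76]. Speed limits (rad/s): [2.39, 2.39, 3.14, 3.14, 3.14, 3.14, 3.14].

## Interface

Orientations are given as a unit quaternion [w, x, y, z].
In Python, from rig import r gives the robot as it stands. The module is installed in compiled form; this text tells all that it offers.
- The arm moves only by the tool send_rows, never from a script. Its argument "motion" is a list that holds one entry, the list of rows, each a list of 7 numbers: the shift along the tool's x, y, z in m, then the turn, a rotation vector about the tool's x, y, z in rad, then the finger opening in m, from 0 to 0.0854. A call has exactly 8 rows; each row shifts and turns the commanded pose from where the row before left it, along the tool's axes as they then stand; what a row does not reach is not made up. A row lasts 1/12 s, in which the tool goes at most 41.7 mm and 7.16 degrees, less where a joint would pass 70% of its speed; a pose out of reach is approached as far as the arm can. A call is refused whole if a number of a shift passes 0.0417 or a number of a turn 0.125, either way. A call with a gripper value outside its range is refused whole. The fingers move at their own pace and stop on an object; "newtons" is the grip in N (left out, the last holds). Time passes only in rows, so rows that do not move let the fingers close, or fill a call up. It gives the time, the measured TCP pose, the force, the opening and the grip force at its end, in the units of the state.
- r.state(): the state, without advancing time (a new reading comes with each control period).
- r.read_camera(name): name is "scene" or "top" or "wrist"; returns a dict with "color" (384x512x3 uint8, red, green, blue), "fx", "fy", "cx", "cy" (pixels), "T" (4x4, takes a point from camera to world coordinates); the wrist camera has in their place "tool_from_camera" (4x4, takes a point from camera to tool coordinates, whose origin is the TCP and whose axes are the flange's). Camera axes: x right, y down, z forward; pixel columns grow to the right and rows downward; lengths in m; the calibration is good to about 2 mm. A picture is of the moment at which its call begins: read the wrist's pose just before it. There is no depth.
- r.sign_off(): hands the job in; it is judged then, once.
The state is a dict: "time": time; "joints": joint angles; "joint_vel": joint speeds; "joint_efforts": joint torques, N m; "ee_pos": TCP position; "tool_rot": TCP orientation; "ft_force": force on the tool from outside, world axes, zero at the start; "wrist_torque": the same for the moment, N m; "width": finger opening in m; "grasp_force": force on a finger pad.
Only numpy, scipy, OpenCV 4.12 (cv2) and the standard library are available. Lean on these libraries where they do the work, as an engineer would, in place of code of your own. Each camera call takes 0.05 s, during which the arm holds its last target. There are 200 camera calls.

## Task

The printing block has been stood on end on the carving rest to have its chips brushed out; tip it over, away from the stop strip, and ease it down gently onto its plain back so that it lies flat on the rest with its carved face up, then push it until its foot end is flush against the stop. Use the fingertips or the outside of the fingers only: do not squeeze, lift or carry the block, and leave the other tools where they are.

Things in the scene. Friction and masses are not known exactly. Their poses are not given: they have to be found in the camera images.
- block: Wooden printing block, plain slab 30 mm thick (own x), 120 wide (y), 180 tall (z), 0.4 to 0.6 kg, standing on its foot end on the rest. Origin: centre of the foot end. Own x points out of the carved face (a lotus in a frame, relief 1 mm), which starts turned to the stop; -x is the plain back. Upright, it goes over once tilted 9.5 degrees. Laid as asked, own x is up and own z points away from the stop.
- block_head (a point): Middle of the head edge on the plain-back side (block x -15, y 0, z 180 mm). With the block lying down, this end overhangs the rest's open edge: by about 50 to 70 mm when simply tipped over where it stands, by 20 mm once flush against the stop, with 50 mm of free room beneath it down to the table for fingers.
- rest: Carving rest, fixed: a board 180 mm deep (own x), 250 wide (own y), on two bearers, its upper face 50 mm above the table. Origin: centre of its underside, at table height. Own x points level from the open edge (x = -90 mm) to the stop, a wooden strip along the whole opposite edge, on the robot's left (roughly +y), that rises 26 mm above the board. The block starts with about 5 to 21 mm between its carved face and the stop.
- stop_face (a point): Middle of the lower edge of the stop's working face, where it meets the board (rest x +70, y 0, z 50 mm). The face looks along the rest's -x.
- block_toe (a point): Middle of the block's lower edge on the plain-back side (block x -15, y 0, z 0 mm): the edge it tips over. It stays down on the board throughout.
- gouge: Small palm gouge lying on the rest beside the block, 125 mm long along own x, 20 mm thick wooden handle at -x. Origin: centre of its underside. Bystander.
- chisel_a: Chisel lying on the table, 215 mm long along own x, handle 20 mm thick at -x. Origin: centre of its underside. Bystander.
- chisel_b: Narrow chisel lying on the table, 190 mm long along own x, handle 20 mm thick at -x. Origin: centre of its underside. Bystander.
- mallet: Round dark wooden carver's mallet standing on its head near the rest, handle up, head 88 mm across, 248 mm tall. Origin: centre of its underside. Bystander.
- pot: White ceramic pot, 72 mm across, 95 mm tall, open top, near the rest. Origin: centre of its underside. Bystander.
- stone: Sharpening stone in a wooden holder, 70 x 200 mm, 38 mm tall, long along own y. Origin: centre of its underside. Bystander.
- brush: Chip brush lying bristles down, 150 mm long along own x, 26 mm wide, 37 mm tall. Origin: centre of its underside. Bystander.
Things that resemble listed ones, but are neither listed nor needed, are in the scene too. Leave any green or grey look-alike of the block alone.

How it is judged:
At the end, for the whole second after the job is handed in: The block lies flat on the rest on its plain back, carved face up (within 3 degrees), its foot end against the stop (gap under 4 mm at the middle, square within 3 degrees) and not off the side of the rest (its centre line within 70 mm of the rest's), still and released (angle between block's own x axis and vertical below 0.05 rad and x of block in the frame of rest between 0.066 and 0.075 m and y of block in the frame of rest between -0.07 and 0.07 m and z of block in the frame of rest between 0.06 and 0.07 m and angle between the z axis of block and the x axis of rest, either way round below 0.05 rad and linear speed of block below 0.02 m/s and angular speed of block below 0.1 rad/s); the robot touches nothing.
It fails at once if the block drops or slams down: it is still turning faster than 2.5 rad/s when tilted past 60 degrees from upright (a free topple lands at over 10; 2.5 is its head end dropping about 7 mm) (angle between block's own z axis and vertical above 1.05 rad and angular speed of block above 2.5 rad/s).
It fails at once if the block is lifted or carried: the edge it tips over rises more than 12 mm above the rest's board (z of block_toe in the frame of rest above 0.062 m).
It fails at once if the block is squeezed or rammed: more than 30 N between fingers and block (contact force between the fingers and block above 30 N).
It fails at once if another tool is moved by more than 15 mm (distance of any of gouge, chisel_a, chisel_b, mallet, pot, stone, brush from where it was at the start of the episode above 0.015 m).
It also fails if it takes over 72 s, if anything falls off the work surface, if the arm or the gripper's body presses on something with over 40 N, if the wrist force passes 120 N, or if a joint passes its speed limit or range.

## Working session

There is one attempt and no reset: what is moved stays moved. The work goes in short steps, Python scripts to look and compute and a tool call to move; the robot and the scene stay as the last step left them, time stands still between calls to the robot, and variables do not carry over. Pictures are saved under pics/ and viewed, at most 11 in all, crops included, and the job is handed in when it is done.

Besides the shell and the picture viewer there is one more tool, called after "Call:" as a command line: name --argument value ..., lists and objects as JSON in quotes. send_rows: Moves the arm, as the interface text tells. Its arguments: {"type":"object","properties":{"motion":{"type":"array","items":{"type":"array","items":{"type":"array","items":{"type":"number"}}}},"newtons":{"type":"number"}},"required":["motion"]}

```bash
mkdir -p pics; python3 - <<'E'
from rig import r
import cv2,numpy as np
s=r.state();print({k:np.round(v,3).tolist() for k,v in s.items()},r.pinch_z)
for n in("scene","top"):
    c=r.read_camera(n);cv2.imwrite(f"pics/{n}0.png",cv2.cvtColor(c["color"],cv2.COLOR_RGB2BGR));print(n,c["fx"],c["fy"],c["cx"],c["cy"],np.round(c["T"],4).tolist())
E
```

```text
{'time': 0.0, 'joints': [1.28, 0.537, -0.004, 1.539, 0.003, 1.067, -0.071], 'joint_vel': [0.001, -0.0, -0.001, -0.0, -0.0, 0.0, 0.002], 'joint_efforts': [0.0, -58.342, 1.049, -25.91, 0.012, 0.01, 0.0], 'ee_pos': [0.145, -0.633, 0.23], 'tool_rot': [-0.001, 0.994, 0.112, -0.0], 'ft_force': [-1.187, 0.407, -0.236], 'wrist_torque': [-0.028, -0.025, 0.032], 'grasp_force': 0.0, 'width': 0.085} 0.0187
scene 386.5266481606698 386.5266481606698 249.15532045325605 196.8267195181207 [[0.1528, 0.5286, -0.835, 1.4594], [0.9882, -0.0715, 0.1356, -0.1664], [0.0119, -0.8458, -0.5333, 0.7328], [0.0, 0.0, 0.0, 1.0]]
top 397.93396950405986 397.93396950405986 257.042401746025 189.2935045704984 [[-0.027, -0.997, 0.0724, 0.447], [-0.9996, 0.0274, 0.005, -0.0442], [-0.0069, -0.0722, -0.9974, 1.4829], [0.0, 0.0, 0.0, 1.0]]
```

View pics/scene0.png

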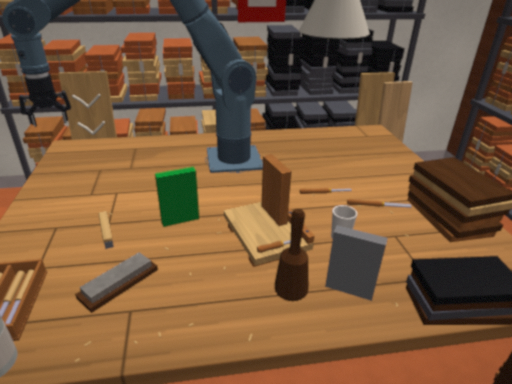

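View pics/top0.png

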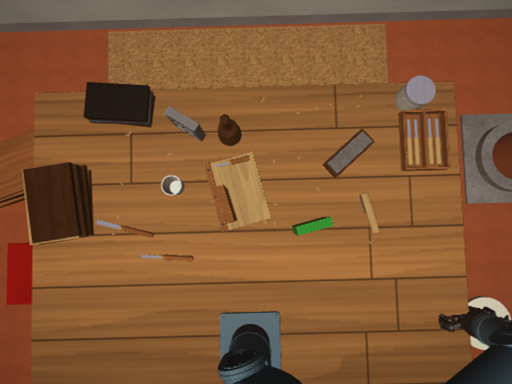

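The candidates for the block in the scene view are the brown slab on the rest (277,190), the green slab (178,195) and the grey slab (355,262). In the top view they sit at (225,203), (313,226) and (184,123). The brown one on the rest matches the description, so I'll check it in a close crop.

```bash
python3 - <<'E'
import cv2,numpy as np
a=cv2.imread("pics/top0.png")[140:240,195:285];b=cv2.imread("pics/scene0.png")[145:270,215:325]
a=cv2.resize(a,(390,433),interpolation=2);b=cv2.resize(b,(381,433),interpolation=2)
cv2.imwrite("pics/crop0.png",np.hstack([a,b]))
E
```

```text
(no output)
```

View pics/crop0.png

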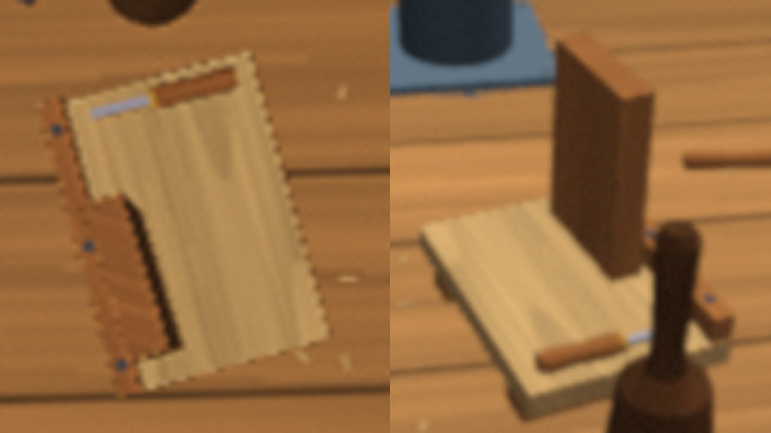

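The left crop (top view) shows the brown block standing on the pale board against the stop strip at left, with the gouge along the board's far edge. The right crop (scene view) shows the plain back facing the open edge. It has no lotus on it, so this is the right block. Next I'll measure from the corners.

```bash
cat > h.py <<'E'
import numpy as np,cv2
def ray(c,p):
    d=c["T"][:3,:3]@np.array([(p[0]-c["cx"])/c["fx"],(p[1]-c["cy"])/c["fy"],1]);return c["T"][:3,3],d/np.linalg.norm(d)
def plane(c,p,z):
    o,d=ray(c,p);return o+d*(z-o[2])/d[2]
def tri(c1,p1,c2,p2):
    o1,d1=ray(c1,p1);o2,d2=ray(c2,p2)
    s=np.linalg.lstsq(np.c_[d1,-d2],o2-o1,rcond=None)[0];a,b=o1+s[0]*d1,o2+s[1]*d2
    return (a+b)/2,np.linalg.norm(a-b)
E
python3 - <<'E'
from rig import r
from h import *
np.set_printoptions(precision=4,suppress=True)
t=r.read_camera("top");s=r.read_camera("scene")
T=lambda x,y:(195+x/4.333-.4,140+y/4.333-.4); S=lambda x,y:(215+(x-390)/3.464-.4,145+y/3.464-.4)
print("board far-open",tri(t,T(248,55),s,S(515,373)),plane(t,T(248,55),.05))
print("board near-open",tri(t,T(327,337),s,S(423,231)),plane(t,T(327,337),.05))
print("board near-stop",plane(t,T(143,388),.05))
print("block top backfar",tri(t,T(127,197),s,S(624,97)))
print("block top backnear",tri(t,T(180,348),s,S(556,42)))
print("block top frontfar",tri(t,T(90,203),s,S(652,92)),plane(s,S(652,92),.23))
print("block top frontnear",plane(s,S(590,33),.23),plane(t,T(135,360),.23))
print("toe far",plane(s,S(612,276),.05),"toe near",plane(s,S(552,210),.05),'frontfar',plane(s,S(640,268),.05))
# board lines from mask
hsv=cv2.cvtColor(t["color"],cv2.COLOR_RGB2HSV); print(hsv[190,250],hsv[180,262],hsv[200,225],hsv[250,250])
for n,p,z in(("greenA",(293,230),.0),("greenB",(333,222),.18),("stone",(325,165),.04),("mallet",(228,117),.248),("pot",(172,185),.095)):print(n,plane(t,p,z))
E
```

```text
board far-open (array([ 0.6834, -0.028 ,  0.0627]), np.float64(0.012196619412073164)) [ 0.6864 -0.0218  0.05  ]
board near-open (array([ 0.4487, -0.0817,  0.0399]), np.float64(0.0006243309721340456)) [ 0.4487 -0.0811  0.05  ]
board near-stop [0.4107 0.0724 0.05  ]
block top backfar (array([0.5551, 0.0688, 0.226 ]), np.float64(0.004192648659911236))
block top backnear (array([0.4439, 0.0338, 0.2219]), np.float64(0.006239948076647333))
block top frontfar (array([0.551 , 0.0942, 0.2266]), np.float64(0.0007736867578074672)) [0.5571 0.0929 0.23  ]
block top frontnear [0.4469 0.0658 0.23  ] [0.4356 0.0631 0.23  ]
toe far [0.5537 0.071  0.05  ] toe near [0.4454 0.0383 0.05  ] frontfar [0.5456 0.0977 0.05  ]
[ 17 132 180] [ 13 164 104] [ 13 174 139] [ 14 163 163]
greenA [ 0.3998 -0.166   0.    ]
greenB [ 0.428  -0.2823  0.18  ]
stone [ 0.6338 -0.2872  0.04  ]
mallet [0.7678 0.0474 0.248 ]
pot [0.5711 0.2603 0.095 ]
```

The measurements fit the given sizes:

| Quantity | Measured | Expected |
|---|---|---|
| Block top height | about 0.226 m | 0.23 m |
| Board edge | 245 mm | 250 mm |
| Gap to the stop | about 12 mm | 5 to 21 mm |
| Head overhang once tipped | about 62 mm | 50 to 70 mm |

The plan is to straddle the head with wide-open fingers, without squeezing. I'll rotate the hand about the toe so the block rides on the outer finger, then push on the head end with the fingers shut. First I'll test the tilted pose in free air.

```bash
cat >> h.py <<'E'
from scipy.spatial.transform import Rotation as Ro
def ori(yaw,tilt):
    a=np.radians(yaw);return Ro.from_matrix(np.array([[np.cos(a),np.sin(a),0],[np.sin(a),-np.cos(a),0],[0,0,-1]]).T)*Ro.from_rotvec([np.radians(tilt),0,0])
def cur(s):
    q=np.array(s["tool_rot"]);return np.array(s["ee_pos"]),Ro.from_quat(q[[1,2,3,0]])
def via(targets,s,n):
    """n rows per target (pos,yaw,tilt); prints rows in tool axes"""
    p,R=cur(s)
    for pos,yaw,tilt in targets:
        pos=np.array(pos);R1=ori(yaw,tilt);w=(R.inv()*R1).as_rotvec()/n;dp=(pos-p)/n
        for i in range(n):
            v=R.inv().apply(dp);print(np.round(v,4).tolist(),np.round(w,4).tolist());R=R*Ro.from_rotvec(w)
        p=pos
def show(s):
    p,R=cur(s);z=R.as_matrix();print("t",round(s["time"],2),"p",np.round(p,4),"yaw",round(np.degrees(np.arctan2(z[1,0],z[0,0])),2),"tilt",round(np.degrees(np.arctan2(z[2,1],-z[2,2])),2),"F",np.round(s["ft_force"],1),"j",np.round(s["joints"],2),"w",round(s["width"],4),round(s["grasp_force"],1))
E
python3 - <<'E'
from rig import r
from h import *
s=r.state();show(s);via([((.35,-.40,.42),14,0),((.55,-.17,.35),15.5,30)],s,8)
E
```

```text
t 0.2 p [ 0.1448 -0.6333  0.2307] yaw 12.88 tilt -0.06 F [ 0.4 -0.7 -0.2] j [ 1.28  0.54 -0.    1.54  0.    1.07 -0.07] w 0.0853 0.0
[0.0315, -0.0227, -0.0236] [-0.0001, 0.0, -0.0024]
[0.0316, -0.0227, -0.0236] [-0.0001, 0.0, -0.0024]
[0.0316, -0.0226, -0.0236] [-0.0001, 0.0, -0.0024]
[0.0317, -0.0225, -0.0236] [-0.0001, 0.0, -0.0024]
[0.0317, -0.0224, -0.0236] [-0.0001, 0.0, -0.0024]
[0.0318, -0.0223, -0.0237] [-0.0001, 0.0, -0.0024]
[0.0318, -0.0223, -0.0237] [-0.0001, 0.0, -0.0024]
[0.0319, -0.0222, -0.0237] [-0.0001, 0.0, -0.0024]
[0.0312, -0.0218, 0.0088] [0.0654, -0.0009, -0.0032]
[0.0313, -0.0211, 0.0101] [0.0654, -0.0009, -0.0032]
[0.0314, -0.0203, 0.0115] [0.0654, -0.0009, -0.0032]
[0.0314, -0.0194, 0.0127] [0.0654, -0.0009, -0.0032]
[0.0315, -0.0185, 0.0139] [0.0654, -0.0009, -0.0032]
[0.0316, -0.0174, 0.0151] [0.0654, -0.0009, -0.0032]
[0.0316, -0.0163, 0.0162] [0.0654, -0.0009, -0.0032]
[0.0317, -0.0151, 0.0172] [0.0654, -0.0009, -0.0032]
```

Call:
send_rows --motion '[[[0.028,-0.018,-0.02,0,0,-0.003,0.0854],[0.028,-0.018,-0.02,0,0,-0.003,0.0854],[0.028,-0.018,-0.02,0,0,-0.003,0.0854],[0.028,-0.018,-0.02,0,0,-0.003,0.0854],[0.028,-0.018,-0.02,0,0,-0.003,0.0854],[0.028,-0.018,-0.02,0,0,-0.003,0.0854],[0.028,-0.018,-0.02,0,0,-0.003,0.0854],[0.028,-0.018,-0.02,0,0,-0.003,0.0854]]]'

```text
time: 0.87
ee_pos: [0.3299, -0.4399, 0.3923]
tool_rot: [0.0, 0.992, 0.124, -0.0]
ft_force: [0.3, -1.7, 0.8]
width: 0.0854
grasp_force: 0.0
```

Call:
send_rows --motion '[[[0.03,-0.022,0.005,0.05,0,-0.003,0.0854],[0.03,-0.022,0.005,0.05,0,-0.003,0.0854],[0.03,-0.022,0.006,0.05,0,-0.003,0.0854],[0.03,-0.022,0.007,0.05,0,-0.003,0.0854],[0.03,-0.022,0.008,0.05,0,-0.003,0.0854],[0.03,-0.02,0.009,0.05,0,-0.003,0.0854],[0.03,-0.02,0.01,0.05,0,-0.003,0.0854],[0.03,-0.02,0.01,0.05,0,-0.003,0.0854]]]'

```text
time: 1.53
ee_pos: [0.5162, -0.2059, 0.3615]
tool_rot: [-0.198, 0.971, 0.133, -0.025]
ft_force: [1.2, -0.3, -0.1]
width: 0.0854
grasp_force: 0.0
```

```bash
python3 - <<'E'
from rig import r
from h import *
s=r.state();show(s);via([((.55,-.17,.32),15.5,60)],s,8)
E
```

```text
t 1.53 p [ 0.5162 -0.2059  0.3615] yaw 15.59 tilt -23.06 F [ 1.2 -0.3 -0.1] j [ 0.66  0.46 -0.27  1.42 -0.2   1.53 -0.86] w 0.0854 0.0
[0.0053, -0.0009, 0.006] [0.0806, -0.0003, 0.0005]
[0.0053, -0.0004, 0.0061] [0.0806, -0.0003, 0.0005]
[0.0053, 0.0001, 0.0061] [0.0806, -0.0003, 0.0005]
[0.0053, 0.0006, 0.0061] [0.0806, -0.0003, 0.0005]
[0.0053, 0.0011, 0.006] [0.0806, -0.0003, 0.0005]
[0.0053, 0.0015, 0.0059] [0.0806, -0.0003, 0.0005]
[0.0053, 0.002, 0.0058] [0.0806, -0.0003, 0.0005]
[0.0053, 0.0025, 0.0056] [0.0806, -0.0003, 0.0005]
```

Call:
send_rows --motion '[[[0.005,-0.001,0.006,0.08,0,0,0.07],[0.005,0,0.006,0.08,0,0,0.07],[0.005,0,0.006,0.08,0,0,0.07],[0.005,0,0.006,0.08,0,0,0.07],[0.005,0.001,0.006,0.08,0,0,0.07],[0.005,0.002,0.006,0.08,0,0,0.07],[0.005,0.002,0.006,0.08,0,0,0.07],[0.005,0.002,0.006,0.08,0,0,0.07]]]'

```text
time: 2.2
ee_pos: [0.5473, -0.1718, 0.3199]
tool_rot: [-0.494, 0.859, 0.118, -0.066]
ft_force: [0.2, -0.5, -0.2]
width: 0.0705
grasp_force: 0.0
```

```bash
sed -i 's/arctan2(z\[2,1\],-z/arctan2(-z[2,1],-z/' h.py; python3 - <<'E'
from rig import r
from h import *
s=r.state();show(s);via([((.55,-.16,.16),15.5,70)],s,8)
E
```

```text
t 2.2 p [ 0.5473 -0.1718  0.3199] yaw 15.55 tilt 59.78 F [ 0.2 -0.5 -0.2] j [ 0.75  0.85 -0.34  1.2  -0.5   1.85 -0.83] w 0.0705 0.0
[0.0006, 0.0166, 0.0112] [0.0223, -0.0001, 0.0005]
[0.0006, 0.0169, 0.0108] [0.0223, -0.0001, 0.0005]
[0.0007, 0.0171, 0.0105] [0.0223, -0.0001, 0.0005]
[0.0007, 0.0173, 0.0101] [0.0223, -0.0001, 0.0005]
[0.0007, 0.0175, 0.0097] [0.0223, -0.0001, 0.0005]
[0.0007, 0.0177, 0.0093] [0.0223, -0.0001, 0.0005]
[0.0007, 0.018, 0.0089] [0.0223, -0.0001, 0.0005]
[0.0007, 0.0181, 0.0085] [0.0223, -0.0001, 0.0005]
```

Call:
send_rows --motion '[[[0.001,0.018,0.011,0.012,0,0,0.07],[0.001,0.018,0.011,0.012,0,0,0.07],[0.001,0.018,0.011,0.012,0,0,0.07],[0.001,0.018,0.011,0.012,0,0,0.07],[0.001,0.018,0.011,0.012,0,0,0.07],[0.001,0.018,0.01,0.012,0,0,0.07],[0.001,0.018,0.01,0.012,0,0,0.07],[0.001,0.018,0.01,0.012,0,0,0.07]]]'

```text
time: 2.87
ee_pos: [0.5534, -0.162, 0.152]
tool_rot: [-0.533, 0.835, 0.115, -0.071]
ft_force: [-0.1, -0.1, 0.5]
width: 0.0698
grasp_force: 0.0
```

```bash
python3 - <<'E'
from rig import r
from h import *
import cv2
s=r.state();show(s)
cv2.imwrite("pics/scene1.png",cv2.cvtColor(r.read_camera("scene")["color"],cv2.COLOR_RGB2BGR))
E
```

```text
t 2.87 p [ 0.5534 -0.162   0.152 ] yaw 15.58 tilt 65.1 F [-0.1 -0.1  0.5] j [ 0.74  1.1  -0.33  1.2  -0.47  1.72 -0.7 ] w 0.0698 0.0
```

View pics/scene1.png

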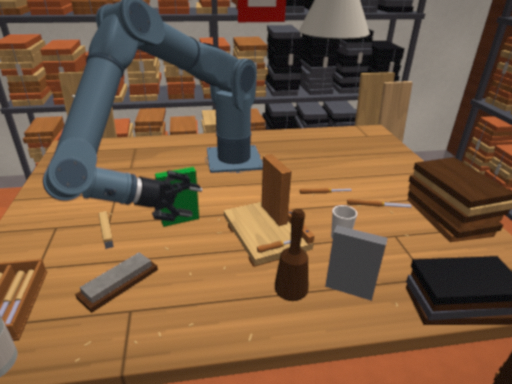

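The tilted pose is reachable, and the arm clears the green block at (178,195). The hand is at about (170,200), with the wrist to its left. Next I'll go over the block's head.

```bash
python3 - <<'E'
from rig import r
from h import *
s=r.state();via([((.54,-.06,.37),15.5,25),((.496,.067,.31),16,0)],s,8)
E
```

```text
[0.002, -0.0305, -0.0002] [-0.088, 0.0003, 0.0001]
[0.002, -0.0304, -0.0029] [-0.088, 0.0003, 0.0001]
[0.002, -0.03, -0.0055] [-0.088, 0.0003, 0.0001]
[0.002, -0.0294, -0.0082] [-0.088, 0.0003, 0.0001]
[0.002, -0.0286, -0.0107] [-0.088, 0.0003, 0.0001]
[0.002, -0.0275, -0.0132] [-0.088, 0.0003, 0.0001]
[0.002, -0.0263, -0.0156] [-0.088, 0.0003, 0.0001]
[0.002, -0.0248, -0.0178] [-0.088, 0.0003, 0.0001]
[-0.0011, -0.012, 0.0139] [-0.0545, -0.0002, -0.0011]
[-0.001, -0.0128, 0.0132] [-0.0545, -0.0002, -0.0011]
[-0.001, -0.0135, 0.0125] [-0.0545, -0.0002, -0.0011]
[-0.001, -0.0141, 0.0117] [-0.0545, -0.0002, -0.0011]
[-0.001, -0.0148, 0.011] [-0.0545, -0.0002, -0.0011]
[-0.001, -0.0153, 0.0101] [-0.0545, -0.0002, -0.0011]
[-0.001, -0.0159, 0.0093] [-0.0545, -0.0002, -0.0011]
[-0.0009, -0.0163, 0.0084] [-0.0545, -0.0002, -0.0011]
```

Call:
send_rows --motion '[[[0.002,-0.0305,0,-0.088,0,0,0.0854],[0.002,-0.0305,-0.003,-0.088,0,0,0.0854],[0.002,-0.03,-0.0055,-0.088,0,0,0.0854],[0.002,-0.0295,-0.008,-0.088,0,0,0.0854],[0.002,-0.0285,-0.0105,-0.088,0,0,0.0854],[0.002,-0.0275,-0.013,-0.088,0,0,0.0854],[0.002,-0.0265,-0.0155,-0.088,0,0,0.0854],[0.002,-0.025,-0.018,-0.088,0,0,0.0854]]]'

```text
time: 3.58
ee_pos: [0.5401, -0.0589, 0.3781]
tool_rot: [-0.21, 0.968, 0.133, -0.025]
ft_force: [0.3, -0.1, -0.1]
width: 0.0853
grasp_force: 0.0
```

Call:
send_rows --motion '[[[-0.001,-0.012,0.014,-0.0545,0,-0.001,0.0854],[-0.001,-0.013,0.013,-0.0545,0,-0.001,0.0854],[-0.001,-0.0135,0.0125,-0.0545,0,-0.001,0.0854],[-0.001,-0.014,0.0115,-0.0545,0,-0.001,0.0854],[-0.001,-0.015,0.011,-0.0545,0,-0.001,0.0854],[-0.001,-0.0155,0.01,-0.0545,0,-0.001,0.0854],[-0.001,-0.016,0.0095,-0.0545,0,-0.001,0.0854],[-0.001,-0.0165,0.0085,-0.0545,0,-0.001,0.0854]]]'

```text
time: 4.25
ee_pos: [0.496, 0.0687, 0.3159]
tool_rot: [0.003, 0.99, 0.139, 0.005]
ft_force: [0.2, 0.9, -0.2]
width: 0.0853
grasp_force: 0.0
```

```bash
python3 - <<'E'
from rig import r
from h import *
s=r.state();show(s)
w=r.read_camera("wrist");t=r.read_camera("scene")
p,R=cur(s);M=np.eye(4);M[:3,:3]=R.as_matrix();M[:3,3]=p;T=M@w["tool_from_camera"]
img=w["color"].copy()
# predicted block top corners
m=np.array([.4955,.0675]);a=np.radians(16);u=np.array([np.cos(a),np.sin(a)]);n=np.array([-u[1],u[0]])
for i,j in((1,1),(1,-1),(-1,-1),(-1,1)):
    P=np.r_[m+.06*i*u+.015*j*n,.23,1];c=np.linalg.inv(T)@P;px=(w["fx"]*c[0]/c[2]+w["cx"],w["fy"]*c[1]/c[2]+w["cy"]);print(i,j,np.round(px,1))
    cv2.circle(img,tuple(int(v) for v in px),3,(0,255,0),1)
b=cv2.resize(t["color"][100:270,190:350],(361,384),interpolation=2)
np.save("T1.npy",T)
cv2.imwrite("pics/w1.png",cv2.cvtColor(np.hstack([img[:, :430],b]),cv2.COLOR_RGB2BGR))
E
```

```text
t 4.25 p [0.496  0.0687 0.3159] yaw 16.02 tilt -0.41 F [ 0.2  0.9 -0.2] j [ 0.1   0.21 -0.38  1.81  0.09  1.13 -1.61] w 0.0853 0.0
1 1 [240.4 129.2]
1 -1 [277.2 129.2]
-1 -1 [274.6 257.5]
-1 1 [243.  257.6]
```

View pics/w1.png

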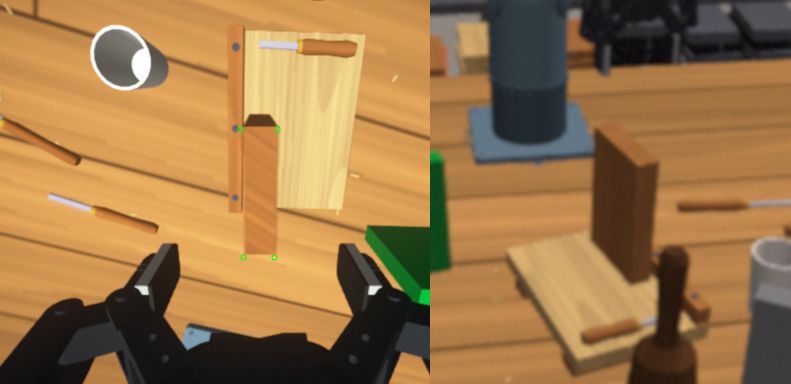

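The wrist view shows the block's head at px (243..278, 127..254), within 3 px of the predicted corners (green circles). So its pose is confirmed to about 2 mm and the fingers straddle it. I'll descend, then narrow the gap to a loose 42 mm.

Call:
send_rows --motion '[[[0,0.003,0.016,0.003,0,0,0.0854],[0,0,0.016,0.003,0,0,0.0854],[0,0,0.016,0,0,0,0.0854],[0,0,0.016,0,0,0,0.0854],[0,0,0.016,0,0,0,0.0854],[0,0,0.016,0,0,0,0.0854],[0,0,0.016,0,0,0,0.0854],[0,0,0.014,0,0,0,0.0854]]]'

```text
time: 5.02
ee_pos: [0.4981, 0.0647, 0.1888]
tool_rot: [-0.001, 0.99, 0.139, 0.003]
ft_force: [-0.8, 0.4, 0.1]
width: 0.0851
grasp_force: 0.0
```

```bash
python3 - <<'E'
from rig import r
from h import *
s=r.state();show(s)
p,R=cur(s);M=np.eye(4);M[:3,:3]=R.as_matrix();M[:3,3]=p
w=r.read_camera("wrist");t=r.read_camera("top")
b=cv2.resize(t["color"][140:240,195:285],(346,384),interpolation=2)
cv2.imwrite("pics/w2.png",cv2.cvtColor(np.hstack([w["color"][:, :430],b]),cv2.COLOR_RGB2BGR))
E
```

```text
t 5.02 p [0.4981 0.0647 0.1888] yaw 15.96 tilt 0.11 F [-0.8  0.4  0.1] j [ 0.08  0.36 -0.36  1.95  0.16  0.85 -1.66] w 0.0851 0.0
```

View pics/w2.png

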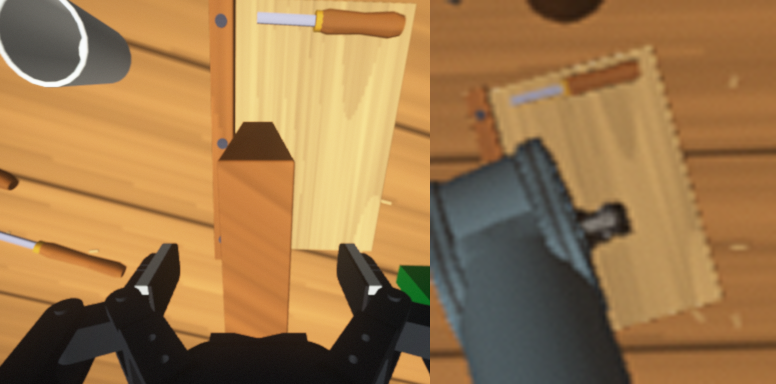

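The wrist view shows the block's head (220..293) centred between the fingertips (178 and 340). I'll narrow the gap now.

Call:
send_rows --motion '[[[0,0,0,0,0,0,0.06],[0,0,0,0,0,0,0.055],[0,0,0,0,0,0,0.05],[0,0,0,0,0,0,0.047],[0,0,0,0,0,0,0.044],[0,0,0,0,0,0,0.042],[0,0,0,0,0,0,0.042],[0,0,0,0,0,0,0.042]]]' --newtons 20

```text
time: 5.78
ee_pos: [0.4981, 0.0654, 0.1893]
tool_rot: [-0.001, 0.99, 0.139, 0.003]
ft_force: [-0.1, 0.0, -0.1]
width: 0.042
grasp_force: 0.0
```

```bash
cat >> h.py <<'E'
TOE=np.array([.501,.0505,.05]);N=np.array([-np.sin(np.radians(16)),np.cos(np.radians(16)),0])
def arc(th,off=.015,h=.139,tilt=None,yaw=16):
    t=np.radians(th);pos=TOE+N*(off*np.cos(t)-h*np.sin(t))+np.array([0,0,1])*(off*np.sin(t)+h*np.cos(t));return pos,yaw,(th if tilt is None else tilt)
E
python3 - <<'E'
from rig import r
from h import *
s=r.state();show(s);print(arc(0))
for k in((3.75,4),(18,16),(34,4)):pass
via([arc(5),arc(10),arc(15),arc(20)],s,2);print();via([arc(20),arc(27),arc(34),arc(41),arc(48)],s,2)
E
```

```text
t 5.78 p [0.4981 0.0654 0.1893] yaw 16.04 tilt 0.11 F [-0.1  0.  -0.1] j [ 0.08  0.36 -0.36  1.95  0.16  0.85 -1.66] w 0.042 0.0
(array([0.49686544, 0.06491893, 0.189     ]), 16, 0)
[-0.0007, 0.0062, -0.0002] [0.0427, -0.0032, 0.0005]
[-0.0007, 0.0061, -0.0005] [0.0427, -0.0032, 0.0005]
[-0.0, 0.0061, -0.0004] [0.0436, 0.0, 0.0]
[-0.0, 0.0061, -0.0007] [0.0436, 0.0, 0.0]
[0.0, 0.0061, -0.0004] [0.0436, -0.0, -0.0]
[0.0, 0.0061, -0.0007] [0.0436, -0.0, -0.0]
[-0.0, 0.0061, -0.0004] [0.0436, 0.0, 0.0]
[-0.0, 0.0061, -0.0007] [0.0436, 0.0, 0.0]

[-0.0007, 0.0243, 0.0017] [0.1736, -0.0031, 0.0009]
[-0.0007, 0.0242, -0.0025] [0.1736, -0.0031, 0.0009]
[-0.0, 0.0085, -0.0004] [0.0611, -0.0, -0.0]
[-0.0, 0.0085, -0.0009] [0.0611, -0.0, -0.0]
[-0.0, 0.0085, -0.0004] [0.0611, 0.0, 0.0]
[-0.0, 0.0085, -0.0009] [0.0611, 0.0, 0.0]
[0.0, 0.0085, -0.0004] [0.0611, -0.0, -0.0]
[0.0, 0.0085, -0.0009] [0.0611, -0.0, -0.0]
[-0.0, 0.0085, -0.0004] [0.0611, 0.0, 0.0]
[-0.0, 0.0085, -0.0009] [0.0611, 0.0, 0.0]
```

Call:
send_rows --motion '[[[-0.001,0.0035,0,0.026,-0.003,0,0.042],[0,0.0037,-0.0004,0.026,0,0,0.042],[0,0.0037,-0.0004,0.026,0,0,0.042],[0,0.0037,-0.0004,0.026,0,0,0.042],[0,0.0037,-0.0004,0.026,0,0,0.042],[0,0.0037,-0.0004,0.026,0,0,0.042],[0,0.0037,-0.0004,0.026,0,0,0.042],[0,0.0037,-0.0004,0.026,0,0,0.042]]]'

```text
time: 6.45
ee_pos: [0.5053, 0.0366, 0.1893]
tool_rot: [-0.105, 0.985, 0.139, -0.013]
ft_force: [-0.0, -0.0, 0.2]
width: 0.0419
grasp_force: 0.0
```

Call:
send_rows --motion '[[[0,0.0037,-0.0004,0.026,0,0,0.042],[0,0.0037,-0.0004,0.026,0,0,0.042],[0,0.0037,-0.0004,0.026,0,0,0.042],[0,0.0037,-0.0004,0.026,0,0,0.042],[0,0.0037,-0.0004,0.026,0,0,0.042],[0,0.0037,-0.0004,0.026,0,0,0.042],[0,0.0037,-0.0004,0.026,0,0,0.042],[0,0.0037,-0.0004,0.026,0,0,0.042]]]'

```text
time: 7.12
ee_pos: [0.5134, 0.0083, 0.1834]
tool_rot: [-0.206, 0.969, 0.137, -0.027]
ft_force: [0.1, -0.0, -0.1]
width: 0.0421
grasp_force: 0.4
```

```bash
python3 - <<'E'
from rig import r
from h import *
s=r.state();show(s);print(arc(24))
c=[r.read_camera(n)["color"] for n in("scene","top")]
a=cv2.resize(c[0][100:270,170:330],(376,400),interpolation=2);b=cv2.resize(c[1][130:250,195:315],(400,400),interpolation=2)
cv2.imwrite("pics/m3.png",cv2.cvtColor(np.hstack([a,b]),cv2.COLOR_RGB2BGR))
E
```

```text
t 7.12 p [0.5134 0.0083 0.1834] yaw 16.03 tilt 24.01 F [ 0.1 -0.  -0.1] j [ 0.49  0.53 -0.46  1.81 -0.2   1.   -1.1 ] w 0.0421 0.4
(array([0.51280643, 0.00932607, 0.18308387]), 16, 24)
```

View pics/m3.png

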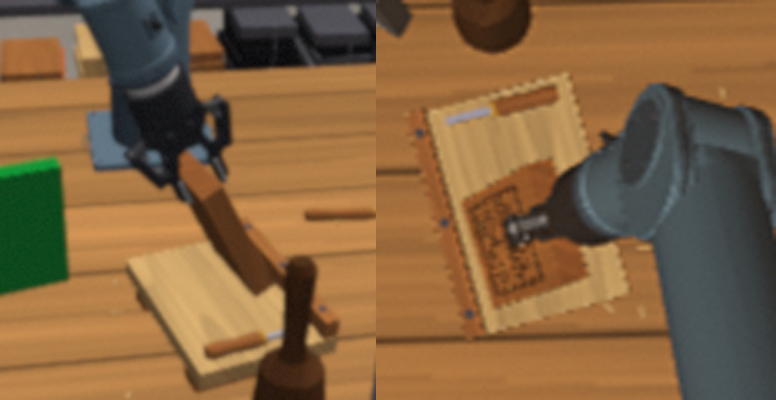

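The block is tilted about 25° in the loose slot, resting on the lower finger, with the carved lotus face visible at px (510,245) of the right half. I'll carry on.

Call:
send_rows --motion '[[[0,0.0049,-0.0005,0.035,0,0,0.042],[0,0.0049,-0.0005,0.035,0,0,0.042],[0,0.0049,-0.0005,0.035,0,0,0.042],[0,0.0049,-0.0005,0.035,0,0,0.042],[0,0.0049,-0.0005,0.035,0,0,0.042],[0,0.0049,-0.0005,0.035,0,0,0.042],[0,0.0049,-0.0005,0.035,0,0,0.042],[0,0.0049,-0.0005,0.035,0,0,0.042]]]'

```text
time: 7.88
ee_pos: [0.5234, -0.0254, 0.1668]
tool_rot: [-0.339, 0.93, 0.132, -0.046]
ft_force: [0.7, 0.1, -1.5]
width: 0.0419
grasp_force: 0.7
```

Call:
send_rows --motion '[[[0,0.004,-0.0005,0.035,0,0,0.044],[0,0.004,-0.0005,0.035,0,0,0.046],[0,0.004,-0.0005,0.035,0,0,0.048],[0,0.004,-0.0005,0.035,0,0,0.05],[0,0.004,-0.0005,0.035,0,0,0.052],[0,0.004,-0.0005,0.035,0,0,0.054],[0,0.004,-0.0005,0.035,0,0,0.056],[0,0.004,-0.0005,0.035,0,0,0.058]]]'

```text
time: 8.55
ee_pos: [0.5302, -0.0491, 0.1458]
tool_rot: [-0.465, 0.874, 0.124, -0.064]
ft_force: [0.1, -0.5, -2.0]
width: 0.0581
grasp_force: 1.0
```

```bash
python3 - <<'E'
from rig import r
from h import *
s=r.state();show(s);print(arc(56,.021))
p,R=cur(s);d=p-TOE;print("radial n",d@N,"z",d[2])
# lower finger inner tip line (tips ~6mm behind TCP): 
y=R.as_matrix()[:,1];z=R.as_matrix()[:,2]
for b in(.006,.02,.035):
    q=p+y*s["width"]/2-z*b-TOE;print(b,"n",q@N,"z",q[2],"ang",np.degrees(np.arctan2(-(q@N),q[2])),"rad",np.hypot(q@N,q[2]))
E
```

```text
t 8.55 p [ 0.5302 -0.0491  0.1458] yaw 16.06 tilt 56.05 F [ 0.1 -0.5 -2. ] j [ 0.74  0.95 -0.52  1.52 -0.37  1.37 -0.8 ] w 0.0581 1.0
(array([ 0.52952658, -0.04898402,  0.1451376 ]), 16, 56)
radial n -0.10377260524897769 z 0.09581798041244445
0.006 n -0.1249701160366366 z 0.07507604696910021 ang 59.00457284332591 rad 0.14578732019869547
0.02 n -0.13658344549637838 z 0.08289464541079457 ang 58.74577648616674 rad 0.15977033461016324
0.035 n -0.14902629848895887 z 0.09127171516975278 ang 58.51445773086264 rad 0.17475515337565511
```

```bash
cat >> h.py <<'E'
def sup(th,tilt,w=.058,b=.038,yaw=16,toe=None):
    t=np.radians(th);E=(TOE if toe is None else toe)+.18*(-N*np.sin(t)+np.array([0,0,np.cos(t)]));M=ori(yaw,tilt).as_matrix()
    return E-M[:,1]*w/2+M[:,2]*b,yaw,tilt
E
python3 - <<'E'
from rig import r
from h import *
s=r.state();print(sup(58.5,56)[0],s["ee_pos"])
via([sup(63,59),sup(67.5,62.5),sup(72,66),sup(76,69)],s,2);print();
s=dict(s);p,_,_=sup(76,69);q=ori(16,69).as_quat();s["ee_pos"]=p;s["tool_rot"]=q[[3,0,1,2]]
via([sup(79,70),sup(82,71),sup(85,72),sup(88,72)],s,2);print(sup(88,72),sup(92,72))
E
```

```text
[ 0.53015009 -0.05115843  0.1468425 ] [ 0.53018187 -0.04908682  0.14581798]
[-0.0003, 0.0062, -0.0013] [0.0257, -0.0003, 0.0015]
[-0.0003, 0.0062, -0.0015] [0.0257, -0.0003, 0.0015]
[0.0, 0.0059, -0.0002] [0.0305, 0.0, 0.0]
[0.0, 0.0059, -0.0003] [0.0305, 0.0, 0.0]
[-0.0, 0.0059, -0.0] [0.0305, 0.0, 0.0]
[-0.0, 0.0059, -0.0002] [0.0305, 0.0, 0.0]
[-0.0, 0.0052, 0.0001] [0.0262, 0.0, -0.0]
[-0.0, 0.0052, -0.0] [0.0262, 0.0, -0.0]

[0.0, 0.0043, 0.0004] [0.0087, 0.0, 0.0]
[0.0, 0.0043, 0.0004] [0.0087, 0.0, 0.0]
[0.0, 0.0043, 0.0006] [0.0087, -0.0, 0.0]
[0.0, 0.0043, 0.0006] [0.0087, -0.0, 0.0]
[-0.0, 0.0043, 0.0008] [0.0087, 0.0, -0.0]
[-0.0, 0.0043, 0.0007] [0.0087, 0.0, -0.0]
[-0.0, 0.0046, 0.0012] [-0.0, 0.0, -0.0]
[-0.0, 0.0046, 0.0012] [-0.0, 0.0, -0.0]
(array([ 0.5381528 , -0.07906722,  0.0721199 ]), 16, 72) (array([ 0.5381528 , -0.07906722,  0.05955608]), 16, 72)
```

Call:
send_rows --motion '[[[0,0.006,-0.001,0.026,0,0.001,0.058],[0,0.006,-0.001,0.026,0,0.001,0.058],[0,0.006,0,0.03,0,0,0.058],[0,0.006,0,0.03,0,0,0.058],[0,0.006,0,0.03,0,0,0.058],[0,0.006,0,0.03,0,0,0.058],[0,0.005,0,0.026,0,0,0.058],[0,0.005,0,0.026,0,0,0.058]]]'

```text
time: 9.22
ee_pos: [0.5369, -0.072, 0.1064]
tool_rot: [-0.56, 0.817, 0.115, -0.078]
ft_force: [-0.3, -1.8, -2.1]
width: 0.058
grasp_force: 1.3
```

```bash
python3 - <<'E'
from rig import r
from h import *
s=r.state();show(s);print(sup(76,69)[0])
c=[r.read_camera(n)["color"] for n in("scene","top")]
a=cv2.resize(c[0][130:270,150:310],(400,350),interpolation=2);b=cv2.resize(c[1][130:250,195:315],(350,350),interpolation=2)
cv2.imwrite("pics/m4.png",cv2.cvtColor(np.hstack([a,b]),cv2.COLOR_RGB2BGR))
E
```

```text
t 9.22 p [ 0.5369 -0.072   0.1064] yaw 15.98 tilt 68.88 F [-0.3 -1.8 -2.1] j [ 0.78  1.17 -0.52  1.35 -0.4   1.53 -0.75] w 0.058 1.3
[ 0.53649782 -0.07329561  0.10700179]
```

View pics/m4.png

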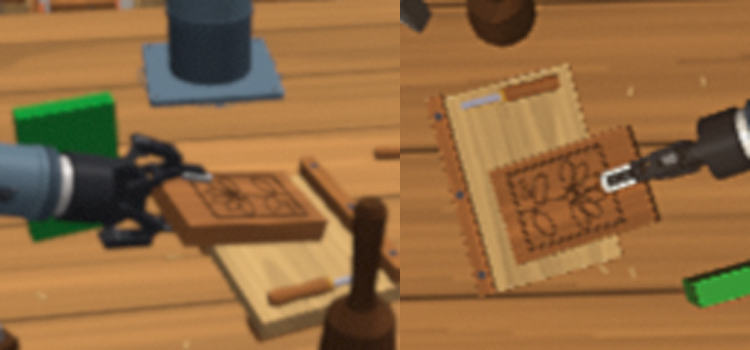

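The block is about 76° over, carved face up, supported underneath by the lower finger at left-half px (130,235). I'll ease it down.

Call:
send_rows --motion '[[[0,0.0043,0.0004,0.009,0,0,0.058],[0,0.0043,0.0004,0.009,0,0,0.058],[0,0.0043,0.0006,0.009,0,0,0.058],[0,0.0043,0.0006,0.009,0,0,0.058],[0,0.0043,0.0008,0.009,0,0,0.058],[0,0.0043,0.0008,0.009,0,0,0.058],[0,0.003,0.0008,0,0,0,0.058],[0,0.003,0.0008,0,0,0,0.058]]]'

```text
time: 9.98
ee_pos: [0.5382, -0.0772, 0.0748]
tool_rot: [-0.582, 0.801, 0.113, -0.081]
ft_force: [-0.2, -0.4, -3.5]
width: 0.0578
grasp_force: 1.3
```

Call:
send_rows --motion '[[[0,0.002,0.0005,0,0,0,0.058],[0,0.002,0.0005,0,0,0,0.058],[0,0.002,0.0005,0,0,0,0.058],[0,0.002,0.0005,0,0,0,0.058],[0,0.001,0.0005,0,0,0,0.058],[0,0.001,0.0005,0,0,0,0.058],[0,0.001,0.0005,0,0,0,0.058],[0,0,0,0,0,0,0.058]]]'

```text
time: 10.65
ee_pos: [0.5385, -0.0771, 0.0642]
tool_rot: [-0.582, 0.801, 0.113, -0.081]
ft_force: [-0.3, -0.3, 0.0]
width: 0.0581
grasp_force: 0.0
```

```bash
python3 - <<'E'
from rig import r
from h import *
s=r.state();show(s);print(sup(90,72)[0],sup(92,72)[0])
E
```

```text
t 10.65 p [ 0.5385 -0.0771  0.0642] yaw 15.99 tilt 71.99 F [-0.3 -0.3  0. ] j [ 0.78  1.27 -0.51  1.28 -0.4   1.56 -0.72] w 0.0581 0.0
[ 0.53818303 -0.07917263  0.06583799] [ 0.5381528  -0.07906722  0.05955608]
```

The finger force is zero, so the block rests flat. I'll retract level, shut the fingers and look.

Call:
send_rows --motion '[[[0,0.0031,-0.0095,0,0,0,0.058],[0,0.0031,-0.0095,0,0,0,0.058],[0,0.0031,-0.0095,0,0,0,0.058],[0,0.0031,-0.0095,0,0,0,0.058],[0,0.0031,-0.0095,0,0,0,0.058],[0,0.0031,-0.0095,0,0,0,0.058],[0,0.0031,-0.0095,0,0,0,0.058],[0,0.0031,-0.0095,0,0,0,0.058]]]'

```text
time: 11.32
ee_pos: [0.5606, -0.1545, 0.0643]
tool_rot: [-0.582, 0.801, 0.113, -0.081]
ft_force: [-0.6, 0.4, 0.1]
width: 0.058
grasp_force: 0.0
```

Call:
send_rows --motion '[[[0,0,0,0,0,0,0.04],[0,0,0,0,0,0,0.02],[0,0,0,0,0,0,0],[0,0,0,0,0,0,0],[0,0,0,0,0,0,0],[0,0,0,0,0,0,0],[0,0,0,0,0,0,0],[0,0,0,0,0,0,0]]]'

```text
time: 11.98
ee_pos: [0.5603, -0.154, 0.0639]
tool_rot: [-0.582, 0.801, 0.113, -0.081]
ft_force: [0.6, -0.5, 0.0]
width: -0.0
grasp_force: 0.0
```

```bash
python3 - <<'E'
from rig import r
from h import *
s=r.state();show(s)
p,R=cur(s);print("n",(p-TOE)@N)
c=[r.read_camera(n)["color"] for n in("scene","top")]
a=cv2.resize(c[0][130:270,150:310],(400,350),interpolation=2);b=cv2.resize(c[1][130:250,195:315],(350,350),interpolation=2)
cv2.imwrite("pics/m5.png",cv2.cvtColor(np.hstack([a,b]),cv2.COLOR_RGB2BGR))
E
```

```text
t 11.98 p [ 0.5603 -0.154   0.0639] yaw 15.99 tilt 71.97 F [ 0.6 -0.5  0. ] j [ 0.79  1.34 -0.47  1.06 -0.37  1.73 -0.74] w -0.0 0.0
n -0.2129356648598253
```

View pics/m5.png

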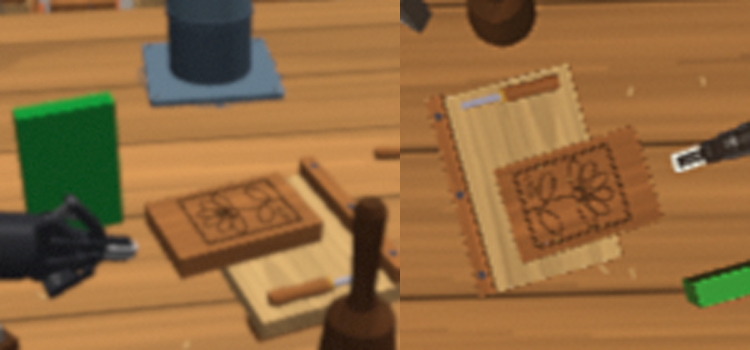

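The block lies flat, carved face up, with the shut fingertips at right-half px (675,160) in line with the middle of the head edge (646,172). I'll push it to the stop, slowly at first contact.

Call:
send_rows --motion '[[[0,-0.0019,0.0057,0,0,0,0],[0,-0.0019,0.0057,0,0,0,0],[0,-0.0019,0.0057,0,0,0,0],[0,-0.0012,0.0038,0,0,0,0],[0,-0.0008,0.0024,0,0,0,0],[0,-0.0008,0.0024,0,0,0,0],[0,-0.0008,0.0024,0,0,0,0],[0,-0.0008,0.0024,0,0,0,0]]]'

```text
time: 12.75
ee_pos: [0.5515, -0.1232, 0.0639]
tool_rot: [-0.582, 0.801, 0.113, -0.081]
ft_force: [0.9, -3.2, 1.4]
width: -0.0002
grasp_force: 1.9
```

Call:
send_rows --motion '[[[0,-0.0009,0.0028,0,0,0,0],[0,-0.0009,0.0028,0,0,0,0],[0,-0.0009,0.0028,0,0,0,0],[0,-0.0009,0.0028,0,0,0,0],[0,-0.0009,0.0028,0,0,0,0],[0,-0.0009,0.0028,0,0,0,0],[0,-0.0009,0.0028,0,0,0,0],[0,-0.0009,0.0028,0,0,0,0]]]'

```text
time: 13.42
ee_pos: [0.545, -0.1004, 0.0639]
tool_rot: [-0.582, 0.801, 0.113, -0.081]
ft_force: [0.2, -3.6, 0.9]
width: -0.0003
grasp_force: 1.5
```

Call:
send_rows --motion '[[[0,-0.0006,0.0019,0,0,0,0],[0,-0.0006,0.0019,0,0,0,0],[0,-0.0006,0.0019,0,0,0,0],[0,-0.0006,0.0019,0,0,0,0],[0,-0.0003,0.0009,0,0,0,0],[0,-0.0003,0.0009,0,0,0,0],[0,-0.0003,0.0009,0,0,0,0],[0,-0.0003,0.0009,0,0,0,0]]]'

```text
time: 14.08
ee_pos: [0.5419, -0.0894, 0.0639]
tool_rot: [-0.582, 0.801, 0.113, -0.081]
ft_force: [1.7, -3.8, 1.4]
width: -0.0003
grasp_force: 1.6
```

```bash
python3 - <<'E'
from rig import r
from h import *
s=r.state();show(s)
p,R=cur(s);print("n",(p-TOE)@N)
c=[r.read_camera(n) for n in("scene","top")]
c=[x["color"] for x in c]
a=cv2.resize(c[0][160:270,210:330],(300,275),interpolation=2);b=cv2.resize(c[1][140:230,195:285],(500,500),interpolation=2)
a=cv2.copyMakeBorder(a,0,225,0,0,cv2.BORDER_CONSTANT)
cv2.imwrite("pics/m6.png",cv2.cvtColor(np.hstack([a,b]),cv2.COLOR_RGB2BGR))
E
```

```text
t 14.08 p [ 0.5419 -0.0894  0.0639] yaw 15.97 tilt 71.95 F [ 1.7 -3.8  1.4] j [ 0.78  1.28 -0.5   1.25 -0.39  1.58 -0.72] w -0.0003 1.6
n -0.1457028681330763
```

Call:
send_rows --motion '[[[0,-0.0003,0.0009,0,0,0,0],[0,-0.0003,0.0009,0,0,0,0],[0,-0.0003,0.0009,0,0,0,0],[0,-0.0002,0.0006,0,0,0,0],[0,-0.0002,0.0006,0,0,0,0],[0,-0.0002,0.0006,0,0,0,0],[0,-0.0001,0.0004,0,0,0,0],[0,-0.0001,0.0004,0,0,0,0]]]'

```text
time: 14.85
ee_pos: [0.5413, -0.0875, 0.0639]
tool_rot: [-0.58, 0.803, 0.112, -0.079]
ft_force: [2.7, -17.0, 5.7]
width: 0.0001
grasp_force: 8.7
```

```bash
python3 - <<'E'
from rig import r
from h import *
s=r.state();show(s)
p,R=cur(s);print("n",(p-TOE)@N)
c=[r.read_camera(n) for n in("scene","top")]
c=[x["color"] for x in c]
a=cv2.resize(c[0][160:270,210:330],(300,275),interpolation=2);b=cv2.resize(c[1][140:230,195:285],(500,500),interpolation=2)
a=cv2.copyMakeBorder(a,0,225,0,0,cv2.BORDER_CONSTANT)
cv2.imwrite("pics/m6.png",cv2.cvtColor(np.hstack([a,b]),cv2.COLOR_RGB2BGR))
E
```

```text
t 14.85 p [ 0.5413 -0.0875  0.0639] yaw 15.78 tilt 71.67 F [  2.7 -17.    5.7] j [ 0.78  1.27 -0.5   1.26 -0.39  1.57 -0.72] w 0.0001 8.7
n -0.1438019993233967
```

View pics/m6.png

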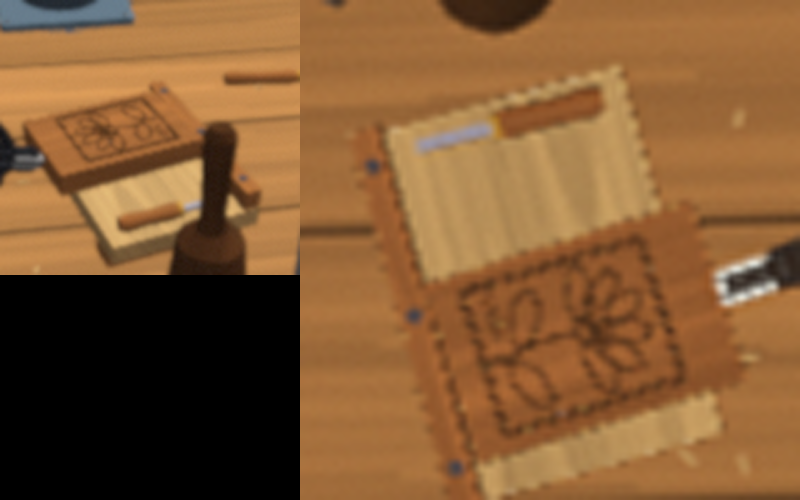

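The push force rose from 4 N to 18 N. The picture shows the foot end meeting the stop along its whole width, with no strip of board between them. The head overhangs the board edge by about 30 px of the crop, roughly 20 mm, as expected when flush. I'll back off.

Call:
send_rows --motion '[[[0,0.0006,-0.002,0,0,0,0],[0,0.0012,-0.004,0,0,0,0],[0,0.0025,-0.008,0,0,0,0],[0,0.0031,-0.0095,0,0,0,0],[0,0.0031,-0.0095,0,0,0,0],[0,0.0031,-0.0095,0,0,0,0],[0,0.0015,-0.005,0,0,0,0],[0,0,0,0,0,0,0]]]'

```text
time: 15.62
ee_pos: [0.5542, -0.1327, 0.0636]
tool_rot: [-0.582, 0.801, 0.113, -0.081]
ft_force: [-0.7, -0.1, -0.2]
width: 0.0001
grasp_force: 0.0
```

```bash
python3 - <<'E'
from rig import r
from h import *
s=r.state();show(s)
t=r.read_camera("top")
# pixels read in the last crop (x300 offset, scale 500/90): head corners at z=.08, board open edge at z=.05
T=lambda x,y,z:plane(t,(195+(x-300)/5.556-.4,140+y/5.556-.4),z)
h1,h2=T(695,205,.08),T(742,387,.08);b1,b2=T(622,67,.05),T(722,430,.05)
f=lambda a,b:np.degrees(np.arctan2(*(a-b)[[1,0]]))
e=(b1-b2)/np.linalg.norm(b1-b2);n=np.array([-e[1],e[0]]);m=(h1+h2)/2
print("edge yaw head,board",f(h1,h2),f(b1,b2),"width",np.linalg.norm(h1-h2),"overhang",-(m-b2)[:2]@n,"along",(m-(b1+b2)/2)@e) if len(e)==2 else print(f(h1,h2),f(b1,b2),np.linalg.norm(h1-h2),"overhang",-(m-b2)@np.array([-e[1],e[0],0]),"along",(m-(b1+b2)/2)@e)
g=cv2.cvtColor(t["color"],cv2.COLOR_RGB2BGR);cv2.imwrite("pics/m7.png",cv2.resize(g[140:240,195:285],(540,600),interpolation=2))
E
```

```text
t 15.62 p [ 0.5542 -0.1327  0.0636] yaw 15.93 tilt 71.93 F [-0.7 -0.1 -0.2] j [ 0.79  1.32 -0.48  1.13 -0.38  1.68 -0.73] w 0.0001 0.0
12.776635131676171 13.757614144417564 0.11965212669274689 overhang 0.01968482960672219 along -0.04002968214198858
```

View pics/m7.png

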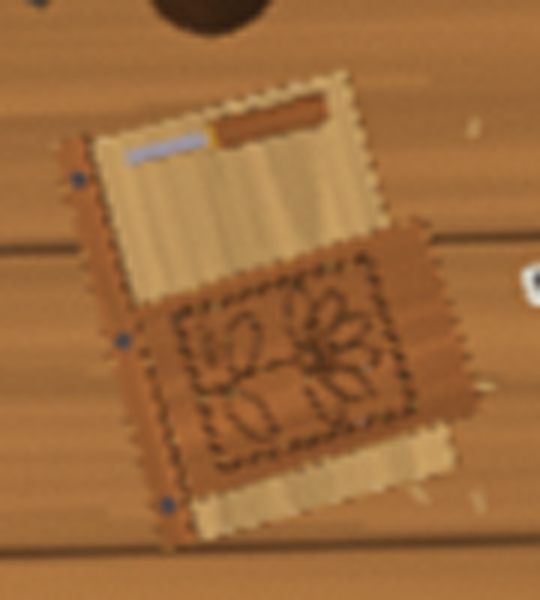

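The block lies against the stop: overhang 19.7 mm (20 expected), square to about 1°, and 40 mm off the rest's centre line. The hand is clear of it.

```bash
python3 -c "
from rig import r
print(r.sign_off())"
```

```text
the job is handed in; nothing more can be done
None
```

I handed the job in: the block lies flat on its back with the carved face up, and its foot end is pushed against the stop. By camera it is square to about 1°, nothing else was touched, and it took about 16 s; `sign_off` returned no verdict.

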